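Put the pendulum kit away: weights, bobs, drawer and flip lid

TASK

Clear the pendulum kit off the bench: stand every hexagonal iron weight upright on the floor of the open tin bin, and set each brass bob nose down in the maple cup of its own size in the open drawer, so that it settles fully home, then push the drawer fully shut so that its catch holds it. Once the weights are in, push the bin's lid from behind, forward past upright, and let it go so that it swings shut by its own weight. Leave the pulley and the glass stopper where they are.

Things in the scene. Friction and masses are not known exactly. Their poses are not given: they have to be found in the camera images.
- weight_a: hexagonal cast-iron weight, about 0.5 kg, one of 3 alike (2 or 3 are present): hexagonal block 50 mm across flats, 58 across corners, 33 high, with a fixed upright bail handle on top to grip by its flat sides: 10 mm thick (along the weight's own x), 40 wide (own y), from 33 to 64 mm above the underside. Origin at the centre of the underside, z up. Starts upright on the bench
- weight_b: as weight_a
- weight_c: as weight_a
- bob_large: large brass cone-shaped bob, about 0.75 kg, round, standing on its flat nose (28 mm across): widens to 62 mm at 48 mm height, straight to 54, slopes in to a stem 16 mm thick from 58 to 84 mm above the nose. Origin at the centre of the nose, z up along the axis. Tips over if knocked
- bob_small: small brass cone-shaped bob, about 0.38 kg, standing on its flat nose: nose 22 mm across, widening to 48 mm at 37 mm height, straight to 42 mm, sloping in to a stem 16 mm thick from 46 to 72 mm above the nose. Origin at the centre of the nose, z up
- bin: fixed open tin bin, 115 mm deep (own x), 235 mm long (own y), 88 mm high, walls and floor 4 mm, felt on the floor. Origin at the centre of its underside; its front faces -x, roughly the robot; the lid's hinge runs along its back (+x) rim
- lid (a joint): angle of the bin's tin lid (0.25 kg): 0 shut, about 1.57 upright, 2.0 leaning back on its stop, where it starts. Damped free hinge: from below about 1.5 it falls shut by itself in 0.5 to 2 s, from above about 1.65 it falls back open; about 1 N at the edge pushes it over
- lid_leaf: the lid itself: a flat 4 mm tin sheet 122 mm deep (from the hinge to its free edge) and 241 mm long, with a finger tab 60 mm long that sticks out 17 mm beyond the free edge. Origin at the middle of the hinge line; when shut its -x points to the bin's front and its z up
- lid_hinge (a point): middle of the lid's hinge line, 61 mm behind the bin's centre, 88.5 mm above the bench; the hinge runs along the bin's own y
- lid_edge (a point): middle of the lid's free edge, 122 mm from the hinge (its position shows how the lid leans)
- case: fixed low wooden instrument case, 160 mm deep, 200 mm wide, 125 mm high, with one drawer that slides out to its own -x (roughly towards the robot). Origin at the middle of the lower front edge of the case (not of the drawer), x pointing into the case, z up
- drawer (a joint): how far the drawer is out, in m: 0 fully home, starts 0.09 to 0.11 out, 0.115 at most. Slides with about 1 N; over the last 11 mm a ball catch resists with about 3 N, then from 4 mm it draws the drawer home and holds it (about 4 N to pull open)
- drawer_front (a point): middle of the drawer front's outer face, 97 mm above the bench: flat, 196 mm wide, from 11 to 121 mm above the bench, 12 mm thick (so 12 mm before the case when shut). A brass pull 60 mm long sticks out 20 mm from it at 45 to 59 mm above the bench
- seat_large (a point): in the drawer: where the large bob's origin lies when fully home in the larger maple cup (case's +y side), 25 mm above the bench. Bore tapered like the bob, which hangs on the taper; rim 59 mm across outside, 51 mm above the bench. Cup centres lie 50 mm behind the case's front when the drawer is shut, so 40 to 60 mm before it at the start; drawer sides 67 mm above the bench
- seat_small (a point): the same for the small bob and the smaller cup (-y side): origin 25 mm above the bench when home, rim 49 mm across outside, 45 mm above the bench; 82 mm from the other cup's centre
- pulley: bystander: cream bakelite pulley lying flat, 80 mm across, 27 mm high; origin at the centre of its underside
- stopper: bystander: frosted glass stopper standing on its head, 44 mm across, 66 mm high; origin at the centre of its underside

How it is judged:
By the outcome, as a careful person would: the job done as asked, in the order asked, and still so for the second after the job is handed in, with the robot touching nothing.
Of weight_a, weight_b, weight_c only 2 to 3 are there at a start; the rules pass over those that are not, and their reading is None.
At some moment in a run one of weight_a, weight_b, weight_c may be knocked a few centimetres aside while the robot is not near it.
It also fails if it takes over 210 s, if anything falls off the work surface, if the arm or the gripper's body presses on something with over 40 N, if the wrist force passes 120 N, or if a joint passes its speed limit or range.

ROBOT

A 6-joint arm with a two-finger parallel gripper is mounted at the origin on the work surface. World frame = base frame: x ahead of the robot, y to its left, z up, the work surface at z = 0. Lengths are in m, angles in rad, forces in N, time in s.
With the tool pointing down it reaches from about 0.35 to 0.875 m from the base axis. Payload 4.2 kg.
Tool frame: the origin (TCP) lies midway between the tips of the shut fingers; the grasp point (between the pads) lies 19 mm behind it; x points along the fingers, y is the direction in which the jaws open and shut, and the axes are right-handed (so a half turn about x gives the same grasp; the last joint's range is limited). The gripper opens to 85 mm and grips with 20 to 120 N. Pads are 22 mm wide; open, the fingers measure 114 mm over their backs; the gripper's body (76 mm by 85 mm) begins 54 mm behind the grasp point. The pads swing forward as they close: fully open they stand 13 mm farther back than shut.
Start: joints at [1.367, 0.385, 0.008, 0, -1.194, -0.259], TCP at [0.279, 0.559, 0.231] pointing down, gripper open.
Joint ranges: [-3.14, 3.14], [-1.21, 2.06], [-1.07, 1.41], [-3.16, 2.05], [-2.99, -0.16], [-3.1, 3.1]. Speed limits (rad/s): [2.79, 2.79, 3.14, 3.14, 3.14, 3.14].

INTERFACE

Orientations are given as [roll, pitch, yaw] about the fixed x, y, z axes, in that order (R = Rz(yaw) Ry(pitch) Rx(roll)).
In Python, from station import arm gives the robot as it stands.
- The arm moves only by the shell command python3 -m creep 'ROWS'. ROWS is a JSON object of lists of equal length, an entry for each row: "offset": the shift along the tool's x, y, z each as a share of 3 cm, from -1 to 1, a list of three; "twist": the turn, a rotation vector about the tool's x, y, z each as a share of 6 degrees, from -1 to 1, a list of three; "gripper": the finger opening in mm, from 0 to 85.4. In form: {"offset": [[dx, dy, dz], ...], "twist": [[rx, ry, rz], ...], "gripper": [gripper, ...]}. A call has 1 to 20 rows; each row shifts and turns the commanded pose from where the row before left it, along the tool's axes as they then stand; what a row does not reach is not made up. A row lasts 1/12 s, in which the tool goes at most 41.7 mm and 7.16 degrees, less where a joint would pass 70% of its speed; a pose out of reach is approached as far as the arm can. A call with a number of a shift or a turn outside -1 to 1 is refused whole. A call with a gripper value outside its range is refused whole. The fingers move at their own pace and stop on an object; the grip force is fixed at half the most. Time passes only in rows, so rows that do not move let the fingers close. It gives the time, the measured TCP pose, the force and the opening at its end, in the units of the state.
- arm.read_state(): the state, without advancing time (a new reading comes with each control period).
- arm.camera(name): name is "scene" or "top"; returns the picture (420x560x3 uint8, blue, green, red); there is no depth.
- arm.calibration(name): a dict with "fovy" (degrees; the focal length in pixels is half the picture's height over the tangent of half this angle, whatever the lens; pixels are square), "cx", "cy" (the principal point, pixels), "rvec" (rotation vector, rad) and "tvec" (3), from world to camera coordinates, as OpenCV has them. Camera axes: x right, y down, z forward; pixel columns grow to the right and rows downward; lengths in m; the calibration is good to about 2 mm. A picture is of the moment at which its call begins. calibration takes no time and is no camera call.
- arm.sign_off(): hands the job in, once; it reports no verdict.
The state is a dict: "clock": time; "joint_pos": joint angles; "dq": joint speeds; "joint_torque": joint torques, N m; "tool_pos": TCP position; "orientation": TCP orientation; "force": force on the tool from outside, world axes, zero at the start; "ft_torque": the same for the moment, N m; "grip_width": finger opening in m.
Only numpy, scipy, OpenCV 4.12 (cv2) and the standard library are available. Lean on these libraries where they do the work, as an engineer would, in place of code of your own. Each camera call takes 0.05 s, during which the arm holds its last target. There are 200 camera calls.

## Working session

There is one attempt and no reset: what is moved stays moved. The work goes in short steps, Python scripts to look and compute and a shell command to move; the robot and the scene stay as the last step left them, time stands still between calls to the robot, and variables do not carry over. Pictures are saved under pics/ and viewed, about 12 in all and at most 16, crops included, and the job is handed in when it is done.

```bash
mkdir -p pics; ls; python3 - <<'E'
from station import arm
import cv2
for n in("scene","top"):
    cv2.imwrite(f"pics/{n}0.png",arm.camera(n)); print(arm.calibration(n))
print(arm.read_state())
E
```

```text
pics
{'fovy': 45.54933453854287, 'cx': 282.11375478758424, 'cy': 207.8503474012637, 'rvec': array([ 2.20563173,  0.96125694, -0.36199748]), 'tvec': array([-0.42578766, -0.27779085,  1.53476039])}
{'fovy': 54.27497164439615, 'cx': 277.2075717814713, 'cy': 208.37185545819946, 'rvec': array([ 2.16254948, -2.19141972,  0.02349764]), 'tvec': array([0.02018204, 0.61283156, 1.11278648])}
{'clock': 0.1, 'joint_pos': array([ 1.36660941e+00,  3.85471000e-01,  6.76489408e-03, -4.32657536e-04,
       -1.19400359e+00, -2.58590046e-01]), 'dq': array([ 0.00193305, -0.00073877,  0.00330315,  0.00112677, -0.00102741,
        0.00034569]), 'joint_torque': array([ 2.67868722e-05, -3.93315196e+01,  1.88930297e+01,  4.19799462e+00,
       -2.57643092e-03,  1.34800229e-05]), 'tool_pos': array([0.27877949, 0.55879757, 0.23033749]), 'orientation': array([ 1.62230102,  1.56884115, -1.98222817]), 'force': array([-0.42042517, -0.01051667,  0.41410775]), 'ft_torque': array([-0.02428178, -0.00243311, -0.01767217]), 'grip_width': 0.0853038605890551}
```

View pics/scene0.png

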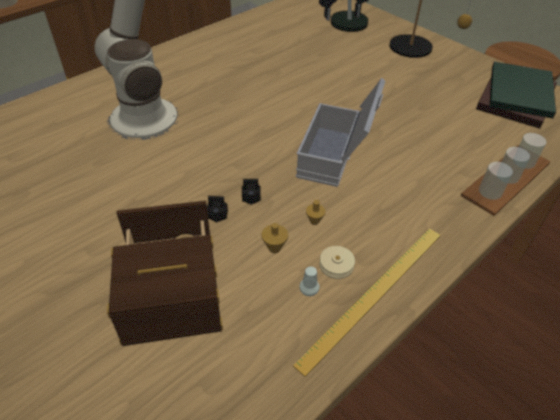

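View pics/top0.png

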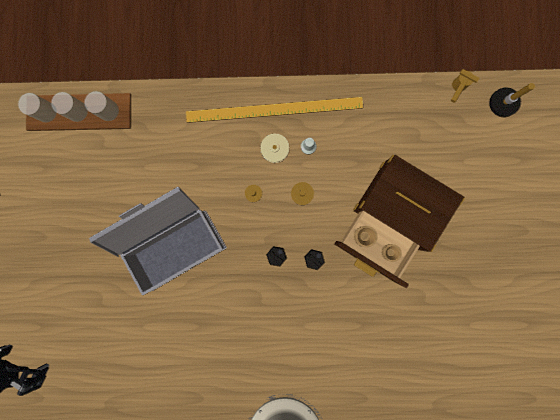

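```bash
cat > h.py <<'E'
import cv2,numpy as np
from station import arm
from scipy.spatial.transform import Rotation as Ro
def cam(n):
    c=arm.calibration(n); f=210/np.tan(np.radians(c["fovy"]/2))
    return np.array([[f,0,c["cx"]],[0,f,c["cy"]],[0,0,1]]),cv2.Rodrigues(c["rvec"])[0],c["tvec"],c["rvec"]
def proj(n,P):
    K,R,t,r=cam(n); return cv2.projectPoints(np.array(P,float).reshape(-1,1,3),r,t,K,None)[0][:,0]
def ray(n,uv):
    K,R,t,_=cam(n); d=R.T@np.linalg.inv(K)@np.array([uv[0],uv[1],1]); return -R.T@t,d
def plane(n,uv,z):
    o,d=ray(n,uv); return o+d*(z-o[2])/d[2]
def tri(a,b):
    o1,d1=ray("top",a);o2,d2=ray("scene",b)
    s=np.linalg.lstsq(np.c_[d1,-d2],o2-o1,rcond=None)[0]; p,q=o1+s[0]*d1,o2+s[1]*d2
    return (p+q)/2,np.linalg.norm(p-q)
def blobs(n,im,lo,hi,amin=40):
    hsv=cv2.cvtColor(im,cv2.COLOR_BGR2HSV); m=cv2.inRange(hsv,np.array(lo),np.array(hi))
    k,_,st,c=cv2.connectedComponentsWithStats(m)
    return [(tuple(c[i].round(1)),st[i].tolist()) for i in range(1,k) if st[i][4]>=amin]
E
python3 - <<'E'
from h import *
for n in("top","scene"):
    print(n,"cam",ray(n,(0,0))[0])
    im=cv2.imread(f"pics/{n}0.png")
    print("black",[b for b in blobs(n,im,(0,0,0),(180,255,45)) if b[1][4]<1500])
    print("brass",blobs(n,im,(18,140,50),(35,255,255)))
t=cv2.imread("pics/top0.png"); s=cv2.imread("pics/scene0.png")
A=cv2.resize(t[225:290,240:340],None,fx=8,fy=8,interpolation=cv2.INTER_CUBIC)[:, :800]
A=cv2.convertScaleAbs(A,alpha=2.,beta=20)
cv2.imwrite("pics/z1.png",A)
B=cv2.convertScaleAbs(cv2.resize(t[150:290,330:470],None,fx=4.2,fy=4.2,interpolation=cv2.INTER_CUBIC),alpha=1.5)
cv2.imwrite("pics/z2.png",B)
C=cv2.resize(t[180:300,85:235],None,fx=5,fy=5,interpolation=cv2.INTER_CUBIC)
cv2.imwrite("pics/z3.png",cv2.convertScaleAbs(C,alpha=1.4))
E
```

```text
top cam [ 0.55053749 -0.02542389  1.14478193]
black [((np.float64(503.1), np.float64(102.8)), [490, 88, 31, 29, 560]), ((np.float64(371.8), np.float64(185.4)), [355, 160, 34, 52, 205]), ((np.float64(275.8), np.float64(256.1)), [267, 247, 19, 19, 257]), ((np.float64(313.7), np.float64(259.4)), [305, 250, 19, 20, 262]), ((np.float64(19.0), np.float64(374.1)), [0, 345, 48, 50, 1026])]
brass [((np.float64(462.6), np.float64(82.7)), [451, 69, 29, 34, 401]), ((np.float64(523.2), np.float64(90.6)), [511, 83, 24, 16, 155]), ((np.float64(274.2), np.float64(109.2)), [186, 97, 177, 26, 2034]), ((np.float64(302.1), np.float64(193.1)), [291, 182, 23, 23, 423]), ((np.float64(252.9), np.float64(193.0)), [245, 185, 17, 17, 242]), ((np.float64(412.5), np.float64(201.8)), [395, 191, 36, 23, 107]), ((np.float64(365.3), np.float64(267.5)), [354, 258, 26, 19, 195])]
scene cam [ 1.19915703 -0.57174691  0.9214555 ]
black [((np.float64(326.3), np.float64(4.4)), [320, 0, 16, 17, 104]), ((np.float64(349.6), np.float64(20.1)), [332, 0, 35, 31, 546]), ((np.float64(410.3), np.float64(46.1)), [390, 35, 41, 22, 658]), ((np.float64(144.1), np.float64(88.2)), [126, 75, 35, 26, 590]), ((np.float64(513.8), np.float64(110.7)), [477, 74, 78, 53, 873]), ((np.float64(250.6), np.float64(191.1)), [243, 180, 17, 24, 331])]
brass [((np.float64(464.5), np.float64(20.5)), [459, 15, 12, 12, 107]), ((np.float64(315.0), np.float64(211.5)), [307, 201, 18, 22, 249]), ((np.float64(274.2), np.float64(236.1)), [262, 224, 25, 28, 465]), ((np.float64(161.6), np.float64(268.3)), [137, 264, 51, 11, 169]), ((np.float64(341.8), np.float64(327.2)), [294, 266, 108, 110, 1709])]
```

View pics/z1.png

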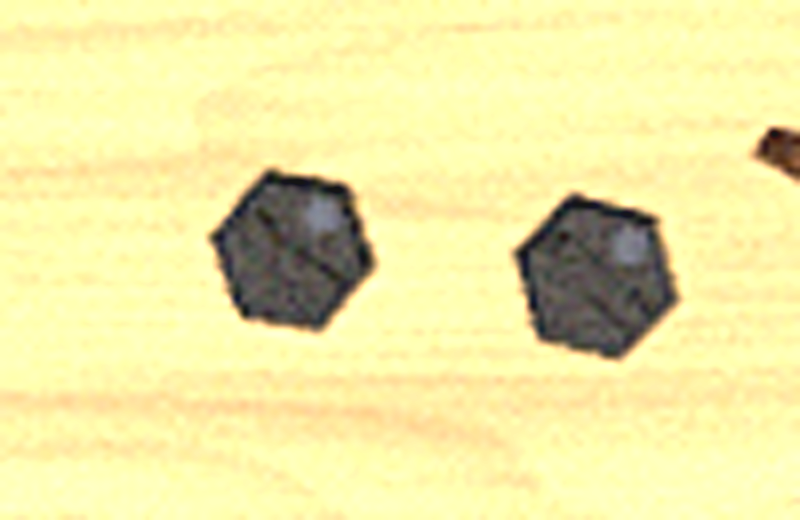

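View pics/z2.png

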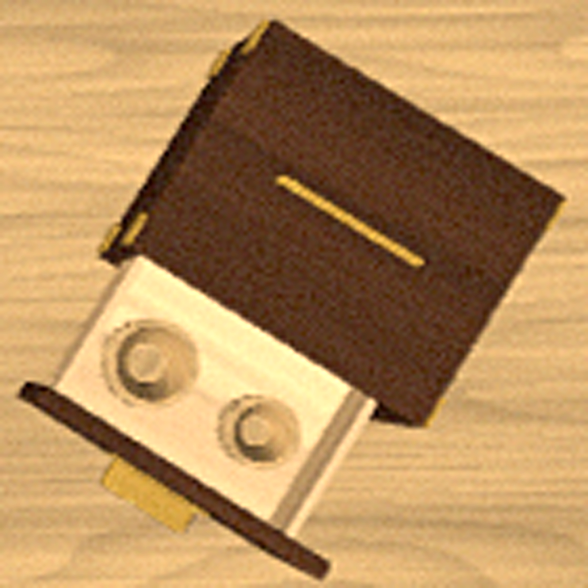

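View pics/z3.png

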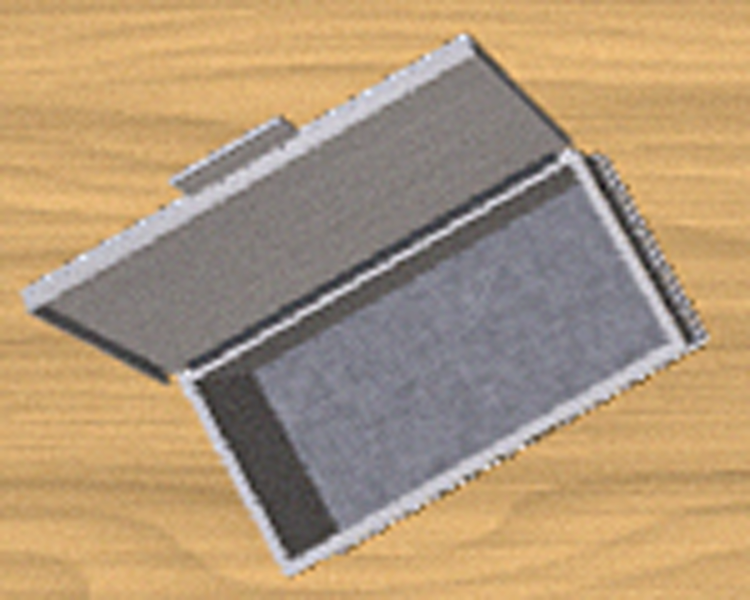

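```bash
cat >> h.py <<'E'
def state(): 
    s=arm.read_state(); R=Ro.from_euler("xyz",s["orientation"]).as_matrix(); return s,R
def go(pos,jaw=None):
    """jaw: desired world angle (deg) of tool y, mod 180. prints twist about x (rows of 6deg) then shift in units of 3cm in turned axes; levels tool"""
    s,R=state(); x=np.array([0,0,-1.]); 
    a=np.degrees(np.arctan2(R[1,1],R[0,1]))
    b=a if jaw is None else a+((jaw-a+90)%180-90)
    y=np.array([np.cos(np.radians(b)),np.sin(np.radians(b)),0]); T=np.c_[x,y,np.cross(x,y)]
    tw=Ro.from_matrix(R.T@T).as_rotvec(degrees=True)/6; d=T.T@(np.array(pos)-s["tool_pos"])/.03
    print("t",round(s["clock"],1),"tcp",s["tool_pos"].round(4),"jaw",round(a,1),"F",s["force"].round(1),"w",round(s["grip_width"]*1e3,1),"| twist",tw.round(2),"shift",d.round(2),"n",round(np.abs(d).max(),1))
E
python3 - <<'E'
from h import *
def hexw(c):
    p=plane("top",c,.030); return p
t=cv2.imread("pics/top0.png"); hsv=cv2.cvtColor(t,cv2.COLOR_BGR2HSV)
for nm,c,cor in (("w1",(275.8,256.1),[(215,240),(272,172),(350,188),(373,265),(322,328),(243,318)]),("w2",(313.7,259.4),[(517,252),(575,195),(655,217),(678,297),(618,357),(540,338)])):
    P=np.array([plane("top",(240+u/8,225+v/8),.02)[:2] for u,v in cor]); d=P-P.mean(0)
    a=np.degrees(np.arctan2(d[:,1],d[:,0]))
    m=np.degrees(np.angle(np.exp(6j*np.radians(a)).mean()))/6
    print(nm,plane("top",c,.022),P.mean(0),"corner angle mod60",m%60,"edge normals",(m+30)%60, np.linalg.norm(d,axis=1))
for u in((262,215),(350,275)),((555,235),(620,310)):
    p=[plane("top",(240+a/8,225+b/8),.05) for a,b in u]; q=p[1]-p[0]; print("line",np.degrees(np.arctan2(q[1],q[0]))%180)
print("L",plane("top",(302.1,193.1),.051),tri((302.1,193.1),(274.2,236.1)));print("S",plane("top",(252.9,193),.040),tri((252.9,193),(315,211.5)))
b=np.array([plane("top",(85+u/5,180+v/5),.088) for u,v in((290,572),(185,377),(572,152),(688,342))])[:,:2]
print("bin",b.mean(0),np.linalg.norm(np.diff(b[[0,1,2,3,0]],axis=0),axis=1)); 
q=b[1]-b[2];q2=b[0]-b[3];print("bin y angle",[np.degrees(np.arctan2(*v[::-1])) for v in(q,q2)])
f=lambda u,v,z:plane("top",(330+u/4.2,150+v/4.2),z)
L=f(150,362,.051);S=f(258,430,.045);print("cups",L,S,np.linalg.norm((L-S)[:2]),np.degrees(np.arctan2(*(L-S)[1::-1])))
L=f(148,362,.025);S=f(256,430,.025);print("cupfloor",L,S,np.linalg.norm((L-S)[:2]))
E1=f(22,388,.121);E2=f(326,575,.121);print("front",E1,E2,np.linalg.norm(E1-E2),np.degrees(np.arctan2(*(E1-E2)[1::-1])))
c=[f(275,20,.125),f(565,200,.125)];print("case back",c,np.linalg.norm(c[0]-c[1]),np.degrees(np.arctan2(*(c[0]-c[1])[1::-1])))
go((.4,0,.2),-40)
E
```

```text
w1 [0.48239754 0.01734447 0.022     ] [0.48123102 0.01421811] corner angle mod60 19.12868071181588 edge normals 49.128680711815875 [0.02793417 0.02834699 0.02856586 0.02673604 0.02735997 0.02887199]
w2 [ 0.47241033 -0.08567335  0.022     ] [ 0.47199491 -0.08833427] corner angle mod60 14.444733060775782 edge normals 44.44473306077578 [0.02837478 0.02841618 0.02812737 0.02829256 0.02825904 0.02869747]
line 55.22522927826731
line 40.187532917246244
L [ 0.65113764 -0.0561979   0.051     ] (array([ 0.65169698, -0.05621733,  0.04604805]), np.float64(0.00031705306321905036))
S [0.65448267 0.07676154 0.04      ] (array([0.65479529, 0.07706397, 0.03625091]), np.float64(0.0001185735919349748))
bin [0.49952382 0.28471275] [0.11529929 0.23300461 0.11593583 0.23760025]
bin y angle [np.float64(119.40140741864337), np.float64(119.26178295505817)]
cups [ 0.53413377 -0.22245275  0.051     ] [ 0.49045257 -0.29016195  0.045     ] 0.08057656827287318 57.17274828487379
cupfloor [ 0.53375908 -0.22585504  0.025     ] [ 0.48937335 -0.29370316  0.025     ] 0.08107688528826186
front [ 0.52075722 -0.13438168  0.121     ] [ 0.40993915 -0.30889321  0.121     ] 0.20672425700733357 57.583694061791164
case back [array([ 0.7364468 , -0.28753445,  0.125     ]), array([ 0.62701028, -0.45278993,  0.125     ])] 0.19820626926880397 56.48642531690385
t 0.1 tcp [0.2788 0.5588 0.2303] jaw -116.5 F [-0.4 -0.   0.4] w 85.3 | twist [-1.275e+01  1.000e-02 -2.000e-02] shift [ 1.01 15.07 11.67] n 15.1
```

```bash
python3 -m creep '{"offset":[[0,0,0],[0,0,0],[0,0,0],[0,0,0],[0,0,0],[0,0,0],[0,0,0],[0,0,0],[0,0,0],[0,0,0],[0,0,0],[0,0,0],[0,0,0],[0,0,0],[0,0,0],[0,0,0],[0,0,0],[0,0,0]],"twist":[[1,0,0],[1,0,0],[1,0,0],[1,0,0],[1,0,0],[1,0,0],[1,0,0],[1,0,0],[1,0,0],[1,0,0],[1,0,0],[1,0,0],[1,0,0],[1,0,0],[1,0,0],[1,0,0],[1,0,0],[0.4,0,0]],"gripper":[60,60,60,60,60,60,60,60,60,60,60,60,60,60,60,60,60,60]}'; python3 - <<'E'
from h import *
go((.482,.0155,.15),-41)
print(arm.read_state()["joint_pos"].round(2))
E
```

```text
clock: 1.6
tool_pos: [0.2789, 0.5589, 0.2306]
orientation: [-2.824, 1.569, -1.972]
force: [-0.9, 0.4, 0.3]
grip_width: 0.0601
t 1.6 tcp [0.2789 0.5589 0.2306] jaw 138.8 F [-0.9  0.4  0.3] w 60.1 | twist [-0.03 -0.01  0.  ] shift [  2.69 -16.99  -9.23] n 17.0
[ 1.37  0.39  0.01 -0.   -1.19 -2.08]
```

```bash
python3 -m creep '{"offset":[[0,-0.85,-0.46],[0,-0.85,-0.46],[0,-0.85,-0.46],[0,-0.85,-0.46],[0,-0.85,-0.46],[0,-0.85,-0.46],[0,-0.85,-0.46],[0,-0.85,-0.46],[0,-0.85,-0.46],[0,-0.85,-0.46],[0,-0.85,-0.46],[0,-0.85,-0.46],[0,-0.85,-0.46],[0,-0.85,-0.46],[0,-0.85,-0.46],[0,-0.85,-0.46],[0,-0.85,-0.46],[0,-0.85,-0.46],[0,-0.85,-0.46],[0,-0.85,-0.46]],"twist":[[0,0,0],[0,0,0],[0,0,0],[0,0,0],[0,0,0],[0,0,0],[0,0,0],[0,0,0],[0,0,0],[0,0,0],[0,0,0],[0,0,0],[0,0,0],[0,0,0],[0,0,0],[0,0,0],[0,0,0],[0,0,0],[0,0,0],[0,0,0]],"gripper":[60,60,60,60,60,60,60,60,60,60,60,60,60,60,60,60,60,60,60,60]}'; python3 -m creep '{"offset":[[0.6,0,0],[0.6,0,0],[0.6,0,0],[0.6,0,0],[0,0,0]],"twist":[[0,0,0],[0,0,0],[0,0,0],[0,0,0],[0,0,0]],"gripper":[50,50,50,50,50]}'; python3 - <<'E'
from h import *
go((.482,.0155,.037),-41)
print(arm.read_state()["joint_pos"].round(2))
s=arm.camera("scene");cv2.imwrite("pics/s1.png",cv2.resize(s[120:320,100:380],None,fx=2.8,fy=2.8,interpolation=cv2.INTER_CUBIC))
E
```

```text
clock: 3.27
tool_pos: [0.4836, 0.0152, 0.2311]
orientation: [2.286, 1.57, -3.141]
force: [0.6, -0.3, 0.8]
grip_width: 0.0602
clock: 3.68
tool_pos: [0.4808, 0.0158, 0.1557]
orientation: [2.497, 1.562, -2.931]
force: [-1.6, 0.1, -0.9]
grip_width: 0.0501
t 3.7 tcp [0.4808 0.0158 0.1557] jaw 139.0 F [-1.6  0.1 -0.9] w 50.1 | twist [ 0.   -0.06 -0.05] shift [ 3.96 -0.04  0.02] n 4.0
[ 0.37  0.22 -0.44 -0.   -0.92 -1.09]
```

View pics/s1.png

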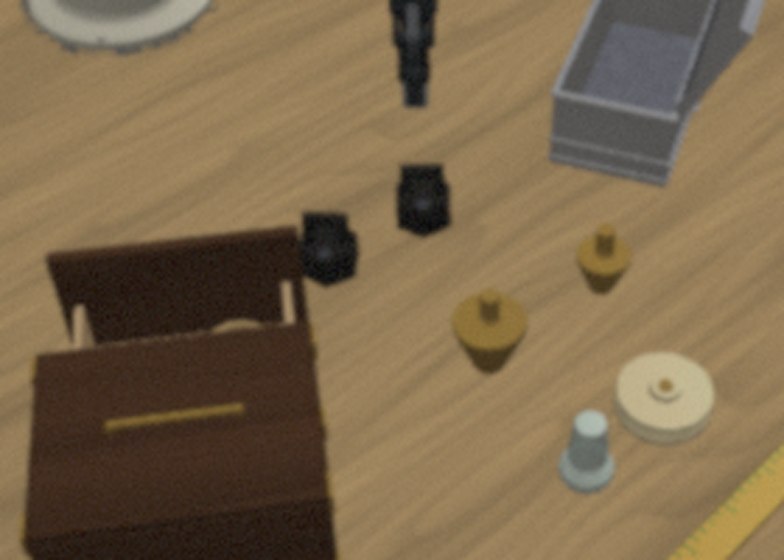

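```bash
python3 -m creep '{"offset":[[0.6,0,0],[0.6,0,0],[0.6,0,0],[0.6,0,0],[0.5,0,0],[0.4,0,0],[0.3,0,0],[0.2,0,0],[0.15,0,0],[0,0,0],[0,0,0],[0,0,0],[0,0,0],[0,0,0],[0,0,0],[0,0,0]],"twist":[[0,0,0],[0,0,0],[0,0,0],[0,0,0],[0,0,0],[0,0,0],[0,0,0],[0,0,0],[0,0,0],[0,0,0],[0,0,0],[0,0,0],[0,0,0],[0,0,0],[0,0,0],[0,0,0]],"gripper":[50,50,50,50,50,50,50,50,50,50,5,5,5,5,5,5]}'; python3 -m creep '{"offset":[[-0.4,0,0],[-0.7,0,0],[-1,0,0],[-1,0,0],[-1,0,0],[-1,0,0],[0,0,0]],"twist":[[0,0,0],[0,0,0],[0,0,0],[0,0,0],[0,0,0],[0,0,0],[0,0,0]],"gripper":[5,5,5,5,5,5,5]}'; python3 - <<'E'
from h import *
go((.469,.3316,.19),-60.7)
E
```

```text
clock: 5.07
tool_pos: [0.4842, 0.0169, 0.0415]
orientation: [-0.602, 1.569, 0.255]
force: [-1.8, 0.6, 5.8]
grip_width: 0.0088
clock: 5.65
tool_pos: [0.4866, 0.0172, 0.199]
orientation: [-0.636, 1.56, 0.222]
force: [1.7, 0.7, -3.6]
grip_width: 0.0086
t 5.7 tcp [0.4866 0.0172 0.199 ] jaw 139.1 F [ 1.7  0.7 -3.6] w 8.6 | twist [3.31 0.09 0.05] shift [0.3  9.42 4.62] n 9.4
```

```bash
python3 -m creep '{"offset":[[0,0,0],[0,0,0],[0,0,0],[0,0,0],[0,0.4,0.2],[0,0.7,0.34],[0,0.8,0.39],[0,0.8,0.39],[0,0.8,0.39],[0,0.8,0.39],[0,0.8,0.39],[0,0.8,0.39],[0,0.8,0.39],[0,0.8,0.39],[0,0.8,0.39],[0,0.72,0.37],[0,0.4,0.2],[0,0,0],[0,0,0]],"twist":[[0.6,0,0],[1,0.05,0],[1,0.05,0.05],[0.7,0,0],[0,0,0],[0,0,0],[0,0,0],[0,0,0],[0,0,0],[0,0,0],[0,0,0],[0,0,0],[0,0,0],[0,0,0],[0,0,0],[0,0,0],[0,0,0],[0,0,0],[0,0,0]],"gripper":[5,5,5,5,5,5,5,5,5,5,5,5,5,5,5,5,5,5,5]}';  python3 - <<'E'
from h import *
go((.469,.3316,.047),-60.7)
t=arm.camera("top")
print("black",[b for b in blobs("top",t,(0,0,0),(180,255,45)) if b[1][4]<1500])
print("brass",blobs("top",t,(18,140,50),(35,255,255)))
E
```

```text
clock: 7.23
tool_pos: [0.4652, 0.3305, 0.1911]
orientation: [2.985, 1.555, -2.787]
force: [-0.0, -0.5, -4.2]
grip_width: 0.0085
t 7.2 tcp [0.4652 0.3305 0.1911] jaw 119.3 F [-0.  -0.5 -4.2] w 8.5 | twist [ 0.   -0.15 -0.02] shift [ 4.8  -0.03  0.13] n 4.8
black [((np.float64(503.1), np.float64(102.8)), [490, 88, 31, 29, 558]), ((np.float64(371.8), np.float64(185.3)), [355, 160, 34, 52, 208]), ((np.float64(313.6), np.float64(259.3)), [305, 250, 19, 20, 261]), ((np.float64(124.7), np.float64(272.8)), [92, 254, 64, 47, 1268]), ((np.float64(27.8), np.float64(347.8)), [0, 321, 54, 40, 203])]
brass [((np.float64(462.6), np.float64(82.5)), [451, 69, 29, 34, 405]), ((np.float64(522.8), np.float64(90.6)), [511, 83, 24, 17, 148]), ((np.float64(274.0), np.float64(109.2)), [186, 97, 177, 26, 2023]), ((np.float64(302.0), np.float64(193.0)), [291, 182, 23, 23, 423]), ((np.float64(253.0), np.float64(192.9)), [245, 185, 17, 17, 241]), ((np.float64(413.2), np.float64(202.1)), [396, 192, 35, 22, 102]), ((np.float64(365.2), np.float64(267.3)), [354, 258, 26, 19, 194])]
```

```bash
python3 -m creep '{"offset":[[0.4,0,0.13],[0.7,0,0],[0.8,0,0],[0.8,0,0],[0.7,0,0],[0.5,0,0],[0.3,0,0],[0.15,0,0],[0.1,0,0],[0.1,0,0],[0.08,0,0],[0,0,0],[0,0,0]],"twist":[[0,-0.15,0],[0,0,0],[0,0,0],[0,0,0],[0,0,0],[0,0,0],[0,0,0],[0,0,0],[0,0,0],[0,0,0],[0,0,0],[0,0,0],[0,0,0]],"gripper":[5,5,5,5,5,5,5,5,5,5,5,5,5]}'
```

```text
clock: 8.37
tool_pos: [0.47, 0.3337, 0.0548]
orientation: [0.571, 1.564, 1.082]
force: [0.1, 1.2, -5.4]
grip_width: 0.009
```

```bash
python3 -m creep '{"offset":[[0.08,0,0],[0.08,0,0],[0.08,0,0],[0,0,0],[0,0,0]],"twist":[[0,0,0],[0,0,0],[0,0,0],[0,0,0],[0,0,0]],"gripper":[5,5,5,5,5]}'
```

```text
clock: 8.78
tool_pos: [0.4698, 0.3334, 0.0468]
orientation: [0.634, 1.566, 1.145]
force: [0.2, -0.3, -3.8]
grip_width: 0.0087
```

```bash
python3 -m creep '{"offset":[[0.05,0,0],[0.05,0,0],[0,0,0],[0,0,0]],"twist":[[0,0,0],[0,0,0],[0,0,0],[0,0,0]],"gripper":[5,5,5,5]}'
```

```text
clock: 9.12
tool_pos: [0.4702, 0.334, 0.0456]
orientation: [0.503, 1.564, 1.015]
force: [-3.2, -0.8, 5.9]
grip_width: 0.0089
```

```bash
python3 -m creep '{"offset":[[0,0,0],[0,0,0],[0,0,0],[-0.3,0,0],[-0.6,0,0],[-1,0,0],[-1,0,0],[-1,0,0],[-1,0,0],[0,0,0]],"twist":[[0,0,0],[0,0,0],[0,0,0],[0,0,0],[0,0,0],[0,0,0],[0,0,0],[0,0,0],[0,0,0],[0,0,0]],"gripper":[40,40,40,40,40,40,40,40,40,40]}';  python3 - <<'E'
from h import *
go((.473,-.087,.19),-45.6)
E
```

```text
clock: 9.95
tool_pos: [0.4727, 0.3352, 0.1991]
orientation: [0.311, 1.551, 0.823]
force: [0.5, 0.9, -0.3]
grip_width: 0.0402
t 9.9 tcp [0.4727 0.3352 0.1991] jaw 119.4 F [ 0.5  0.9 -0.3] w 40.2 | twist [-2.51  0.19 -0.03] shift [  0.3  -10.06  -9.84] n 10.1
```

```bash
python3 -m creep '{"offset":[[0,0,0],[0,0,0],[0,0,0],[0,-0.4,-0.39],[0,-0.76,-0.75],[0,-0.8,-0.78],[0,-0.8,-0.78],[0,-0.8,-0.78],[0,-0.8,-0.78],[0,-0.8,-0.78],[0,-0.8,-0.78],[0,-0.8,-0.78],[0,-0.8,-0.78],[0,-0.8,-0.78],[0,-0.8,-0.78],[0,-0.8,-0.78],[0,-0.5,-0.51],[0,-0.4,-0.35],[0,0,0],[0,0,0]],"twist":[[-0.8,0.1,0],[-0.9,0.1,0],[-0.8,0,0],[0,0,0],[0,0,0],[0,0,0],[0,0,0],[0,0,0],[0,0,0],[0,0,0],[0,0,0],[0,0,0],[0,0,0],[0,0,0],[0,0,0],[0,0,0],[0,0,0],[0,0,0],[0,0,0],[0,0,0]],"gripper":[40,40,40,40,40,40,40,40,40,40,40,40,40,40,50,50,50,50,50,50]}';  python3 - <<'E'
from h import *
go((.473,-.087,.042),-45.6)
t=arm.camera("scene")
print("black",[b for b in blobs("scene",t,(0,0,0),(180,255,45)) if b[1][4]<1500])
cv2.imwrite("pics/s2.png",cv2.resize(t[100:300,150:430],None,fx=2.8,fy=2.8,interpolation=cv2.INTER_CUBIC))
E
```

```text
clock: 11.62
tool_pos: [0.4692, -0.1231, 0.1942]
orientation: [2.786, 1.555, -2.728]
force: [1.2, 0.2, -0.5]
grip_width: 0.0501
t 11.6 tcp [ 0.4692 -0.1231  0.1942] jaw 134.1 F [ 1.2  0.2 -0.5] w 50.1 | twist [-0.05 -0.14 -0.05] shift [5.07 0.77 0.93] n 5.1
black [((np.float64(348.9), np.float64(21.5)), [332, 12, 35, 19, 509]), ((np.float64(410.4), np.float64(46.1)), [390, 36, 41, 21, 649]), ((np.float64(186.1), np.float64(69.9)), [165, 64, 40, 10, 148]), ((np.float64(112.2), np.float64(88.3)), [101, 74, 21, 25, 166]), ((np.float64(513.6), np.float64(110.8)), [477, 76, 77, 51, 852]), ((np.float64(330.7), np.float64(135.8)), [322, 124, 18, 23, 301])]
```

View pics/s2.png

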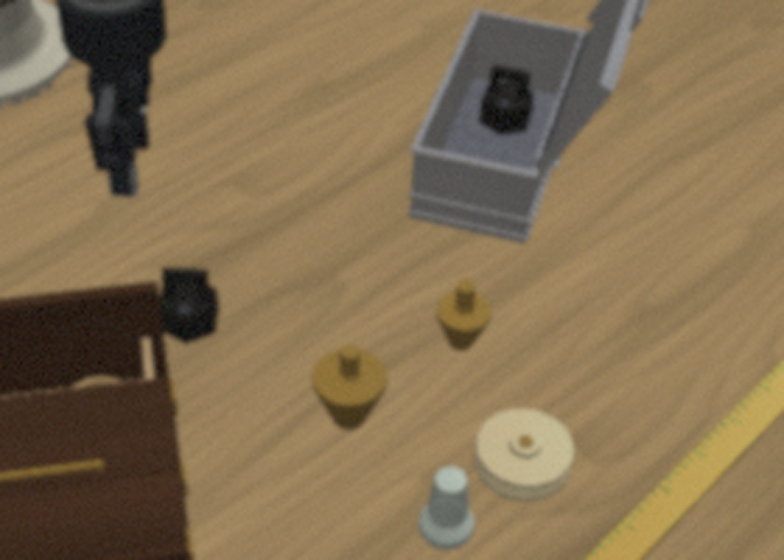

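```bash
python3 -m creep '{"offset":[[0,0.4,0.45],[0.4,0.37,0.48],[0.7,0,0],[0.8,0,0],[0.8,0,0],[0.7,0,0],[0.5,0,0],[0,0,0],[0,0,0]],"twist":[[0,-0.07,0],[0,-0.07,0],[0,0,0],[0,0,0],[0,0,0],[0,0,0],[0,0,0],[0,0,0],[0,0,0]],"gripper":[40,40,40,40,40,40,40,40,40]}';  python3 - <<'E'
from h import *
go((.473,-.087,.043),-45.6)
E
```

```text
clock: 12.42
tool_pos: [0.4729, -0.0851, 0.0767]
orientation: [1.851, 1.564, 2.625]
force: [0.0, -0.2, 0.4]
grip_width: 0.0397
t 12.4 tcp [ 0.4729 -0.0851  0.0767] jaw 134.4 F [ 0.  -0.2  0.4] w 39.7 | twist [-0.01 -0.02 -0.06] shift [ 1.12 -0.05 -0.04] n 1.1
```

```bash
python3 -m creep '{"offset":[[0.4,0,0],[0.3,0,0],[0.2,0,0],[0.15,0,0],[0,0,0],[0,0,0],[0,0,0],[0,0,0],[0,0,0],[0,0,0],[0,0,0]],"twist":[[0,0,0],[0,0,0],[0,0,0],[0,0,0],[0,0,0],[0,0,0],[0,0,0],[0,0,0],[0,0,0],[0,0,0],[0,0,0]],"gripper":[40,40,40,40,40,40,5,5,5,5,5]}'; python3 -m creep '{"offset":[[-0.4,0,0],[-0.7,0,0],[-1,0,0],[-1,0,0],[-1,0,0],[-1,0,0],[0,0,0],[0,0,0]],"twist":[[0,0,0],[0,0,0],[0,0,0],[0,0,0],[0,0,0],[0,0,0],[0,0,0],[0,0,0]],"gripper":[5,5,5,5,5,5,5,5]}'; python3 - <<'E'
from h import *
go((.5232,.2356,.19),-60.7)
E
```

```text
clock: 13.33
tool_pos: [0.4734, -0.0856, 0.0459]
orientation: [1.501, 1.566, 2.274]
force: [-1.0, -0.4, 2.4]
grip_width: 0.0082
clock: 14.0
tool_pos: [0.4733, -0.0858, 0.1985]
orientation: [1.325, 1.565, 2.097]
force: [-1.1, 0.2, -5.8]
grip_width: 0.0085
t 14.0 tcp [ 0.4733 -0.0858  0.1985] jaw 134.2 F [-1.1  0.2 -5.8] w 8.5 | twist [ 2.49  0.01 -0.06] shift [0.28 8.53 6.69] n 8.5
```

```bash
python3 -m creep '{"offset":[[0,0,0],[0,0,0],[0,0,0],[0,0.4,0.31],[0,0.7,0.55],[0,0.8,0.63],[0,0.8,0.63],[0,0.8,0.63],[0,0.8,0.63],[0,0.8,0.63],[0,0.8,0.63],[0,0.8,0.63],[0,0.8,0.63],[0,0.63,0.48],[0,0.4,0.31],[0,0,0],[0,0,0],[0,0,0]],"twist":[[0.8,0,0],[0.9,0,0],[0.8,0,0],[0,0,0],[0,0,0],[0,0,0],[0,0,0],[0,0,0],[0,0,0],[0,0,0],[0,0,0],[0,0,0],[0,0,0],[0,0,0],[0,0,0],[0,0,0],[0,0,0],[0,0,0]],"gripper":[5,5,5,5,5,5,5,5,5,5,5,5,5,5,5,5,5,5]}';  python3 - <<'E'
from h import *
go((.5232,.2356,.055),-60.7)
E
```

```text
clock: 15.5
tool_pos: [0.5223, 0.234, 0.1975]
orientation: [2.478, 1.563, 2.988]
force: [0.3, -0.5, -5.0]
grip_width: 0.0087
t 15.5 tcp [0.5223 0.234  0.1975] jaw 119.2 F [ 0.3 -0.5 -5. ] w 8.7 | twist [-0.01 -0.06 -0.05] shift [4.75 0.03 0.05] n 4.7
```

```bash
python3 -m creep '{"offset":[[0.4,0,0],[0.7,0,0],[0.8,0,0],[0.8,0,0],[0.8,0,0],[0.6,0,0],[0.4,0,0],[0.25,0,0],[0.08,0,0],[0,0,0],[0,0,0],[0,0,0]],"twist":[[0,0,0],[0,0,0],[0,0,0],[0,0,0],[0,0,0],[0,0,0],[0,0,0],[0,0,0],[0,0,0],[0,0,0],[0,0,0],[0,0,0]],"gripper":[5,5,5,5,5,5,5,5,5,5,5,5]}'
```

```text
clock: 16.5
tool_pos: [0.5236, 0.2361, 0.0556]
orientation: [1.497, 1.565, 2.008]
force: [-0.1, -0.0, -5.7]
grip_width: 0.0084
```

```bash
python3 -m creep '{"offset":[[0.06,0,0],[0.06,0,0],[0,0,0],[0,0,0]],"twist":[[0,0,0],[0,0,0],[0,0,0],[0,0,0]],"gripper":[5,5,5,5]}'
```

```text
clock: 16.83
tool_pos: [0.5227, 0.2358, 0.0509]
orientation: [1.94, 1.565, 2.451]
force: [-0.3, -0.1, -4.7]
grip_width: 0.009
```

```bash
python3 -m creep '{"offset":[[0.05,0,0],[0.03,0,0],[0,0,0],[0,0,0]],"twist":[[0,0,0],[0,0,0],[0,0,0],[0,0,0]],"gripper":[5,5,5,5]}'
```

```text
clock: 17.17
tool_pos: [0.5231, 0.236, 0.0499]
orientation: [1.755, 1.566, 2.267]
force: [-4.1, -1.4, 5.5]
grip_width: 0.0087
```

```bash
python3 -m creep '{"offset":[[0,0,0],[0,0,0],[0,0,0],[-0.3,0,0],[-0.6,0,0],[-1,0,0],[-1,0,0],[-1,0,0],[-1,0,0],[0,0,0]],"twist":[[0,0,0],[0,0,0],[0,0,0],[0,0,0],[0,0,0],[0,0,0],[0,0,0],[0,0,0],[0,0,0],[0,0,0]],"gripper":[36,36,36,36,36,36,36,36,36,36]}';  python3 - <<'E'
from h import *
print(arm.read_state()["joint_pos"].round(2))
go((.6515,-.056,.19),57)
E
```

```text
clock: 18.0
tool_pos: [0.5271, 0.2371, 0.2035]
orientation: [0.39, 1.557, 0.902]
force: [0.6, -0.3, 0.6]
grip_width: 0.0357
[ 0.7   0.32 -0.16 -0.   -1.08 -1.76]
t 18.0 tcp [0.5271 0.2371 0.2035] jaw 119.4 F [ 0.6 -0.3  0.6] w 35.7 | twist [10.39  0.08 -0.11] shift [ 0.45 -5.94  8.8 ] n 8.8
```

```bash
python3 -m creep '{"offset":[[0,-0.4,-0.04],[0,-0.7,-0.08],[0,-0.8,-0.09],[0,-0.8,-0.09],[0,-0.8,-0.09],[0,-0.8,-0.09],[0,-0.8,-0.09],[0,-0.8,-0.09],[0,-0.8,-0.09],[0,-0.8,-0.09],[0,-0.8,-0.09],[0,-0.8,-0.09],[0,-0.8,-0.09],[0,-0.4,-0.04],[0,-0.25,-0.03],[0,0,0],[0,0,0]],"twist":[[0,0.08,-0.1],[0,0,0],[0,0,0],[0,0,0],[0,0,0],[0,0,0],[0,0,0],[0,0,0],[0,0,0],[0,0,0],[0,0,0],[0,0,0],[0.5,0,0],[1,0,0],[1,0,0],[1,0,0],[1,0,0]],"gripper":[36,36,36,36,36,36,36,36,36,36,36,36,36,36,36,36,36]}'; python3 -m creep '{"offset":[[0,0,0],[0,0,0],[0,0,0],[0,0,0],[0,0,0],[0,0,0],[0,0,0],[0,0,0]],"twist":[[1,0,0],[1,0,0],[1,0,0],[1,0,0],[1,0,0],[0.9,0,0],[0,0,0],[0,0,0]],"gripper":[36,36,36,36,36,36,36,36]}';  python3 - <<'E'
from h import *
go((.6515,-.056,.13),57)
t=arm.camera("top");s=arm.camera("scene")
print("black",[b for b in blobs("top",t,(0,0,0),(180,255,45)) if b[1][4]<1500])
print("brass",blobs("scene",s,(18,140,50),(35,255,255)))
C=cv2.resize(s[85:190,285:425],None,fx=4,fy=4,interpolation=cv2.INTER_CUBIC)
cv2.imwrite("pics/z4.png",cv2.convertScaleAbs(C,alpha=1.6))
E
```

```text
clock: 19.42
tool_pos: [0.645, -0.0605, 0.1954]
orientation: [-2.381, 1.556, -2.348]
force: [0.4, 1.0, -0.2]
grip_width: 0.0357
clock: 20.08
tool_pos: [0.6452, -0.0594, 0.1961]
orientation: [-1.722, 1.557, -2.298]
force: [-0.1, 0.2, 0.3]
grip_width: 0.0361
t 20.1 tcp [ 0.6452 -0.0594  0.1961] jaw 57.0 F [-0.1  0.2  0.3] w 36.1 | twist [-0.   -0.02  0.13] shift [2.2  0.21 0.12] n 2.2
black [((np.float64(503.1), np.float64(102.8)), [490, 88, 30, 29, 558]), ((np.float64(371.6), np.float64(185.6)), [354, 160, 35, 53, 208]), ((np.float64(324.1), np.float64(201.8)), [319, 197, 13, 10, 56]), ((np.float64(161.2), np.float64(262.0)), [151, 252, 21, 21, 317]), ((np.float64(252.4), np.float64(346.9)), [241, 344, 20, 8, 75])]
brass [((np.float64(464.2), np.float64(20.8)), [458, 15, 13, 13, 116]), ((np.float64(315.1), np.float64(211.6)), [307, 201, 18, 23, 252]), ((np.float64(274.3), np.float64(236.2)), [262, 224, 26, 28, 473]), ((np.float64(161.5), np.float64(268.4)), [137, 264, 50, 11, 179]), ((np.float64(342.1), np.float64(326.9)), [294, 266, 108, 110, 1721])]
```

View pics/z4.png

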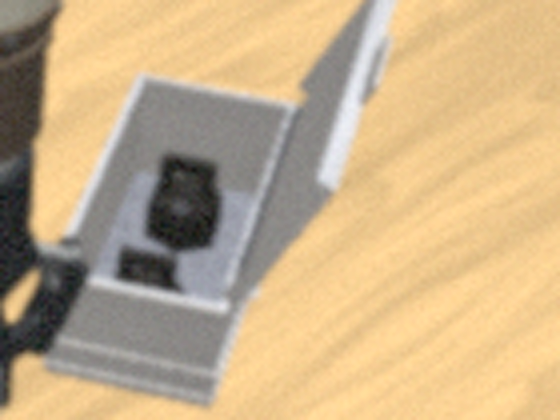

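```bash
python3 -m creep '{"offset":[[0.4,0.21,0.12],[0.7,0,0],[0.8,0,0],[0.8,0,0],[0.7,0,0],[0.4,0,0],[0.2,0,0],[0.1,0,0],[0,0,0],[0,0,0],[0,0,0]],"twist":[[0,0,0.13],[0,0,0],[0,0,0],[0,0,0],[0,0,0],[0,0,0],[0,0,0],[0,0,0],[0,0,0],[0,0,0],[0,0,0]],"gripper":[36,36,36,36,36,36,36,36,36,36,36]}'; python3 - <<'E'
from h import *
go((.6515,-.056,.062),57)
E
```

```text
clock: 21.1
tool_pos: [0.6531, -0.0553, 0.0757]
orientation: [1.089, 1.567, 0.512]
force: [1.0, 0.3, -0.3]
grip_width: 0.0356
t 21.1 tcp [ 0.6531 -0.0553  0.0757] jaw 56.9 F [ 1.   0.3 -0.3] w 35.6 | twist [-0.02  0.02 -0.04] shift [ 0.46 -0.05 -0.03] n 0.5
```

```bash
python3 -m creep '{"offset":[[0.2,-0.03,-0.02],[0.15,0,0],[0.1,0,0],[0,0,0],[0,0,0],[0,0,0],[0,0,0],[0,0,0],[0,0,0],[0,0,0],[0,0,0]],"twist":[[0,0,0],[0,0,0],[0,0,0],[0,0,0],[0,0,0],[0,0,0],[0,0,0],[0,0,0],[0,0,0],[0,0,0],[0,0,0]],"gripper":[36,36,36,36,36,5,5,5,5,5,5]}'; python3 -m creep '{"offset":[[-0.1,0,0],[-0.4,0,0],[-0.7,0,0],[-0.8,0,0],[-0.8,0,0],[-0.8,0,0],[-0.7,0,0],[-0.3,0,0],[0,0,0]],"twist":[[0,0,0],[0,0,0],[0,0,0],[0,0,0],[0,0,0],[0,0,0],[0,0,0],[0,0,0],[0,0,0]],"gripper":[5,5,5,5,5,5,5,5,5]}'; python3 - <<'E'
from h import *
go((.5352,-.2213,.2),57)
# refine cups: brown/dark circle fit on top view
t=arm.camera("top"); cv2.imwrite("pics/t5.png",t)
g=cv2.resize(t[150:290,330:470],None,fx=8,fy=8,interpolation=cv2.INTER_CUBIC)
c=cv2.HoughCircles(cv2.GaussianBlur(cv2.cvtColor(g,cv2.COLOR_BGR2GRAY),(0,0),3),cv2.HOUGH_GRADIENT_ALT,1,60,param1=80,param2=.6,minRadius=40,maxRadius=110)
if c is not None:
    for u,v,r in c[0]: 
        uv=(330+(u+.5)/8-.5,150+(v+.5)/8-.5); print(uv,"r px",r/8,plane("top",uv,.048),plane("top",uv,.025))
E
```

```text
clock: 22.02
tool_pos: [0.6516, -0.0556, 0.0611]
orientation: [1.379, 1.568, 0.802]
force: [0.9, 1.3, 0.8]
grip_width: 0.014
clock: 22.77
tool_pos: [0.6517, -0.056, 0.201]
orientation: [1.05, 1.565, 0.472]
force: [1.2, -0.6, -6.4]
grip_width: 0.0141
t 22.8 tcp [ 0.6517 -0.056   0.201 ] jaw 56.9 F [ 1.2 -0.6 -6.4] w 14.1 | twist [-0.02  0.03 -0.04] shift [ 0.03 -6.74 -0.26] n 6.7
(np.float32(365.9375), np.float32(236.3125)) r px 8.902398 [ 0.53375883 -0.22357357  0.048     ] [ 0.53340698 -0.22772885  0.025     ]
```

```bash
python3 -m creep '{"offset":[[0,-0.3,-0.01],[0,-0.6,-0.02],[0,-0.7,-0.03],[0,-0.7,-0.03],[0,-0.7,-0.03],[0,-0.7,-0.03],[0,-0.7,-0.03],[0,-0.7,-0.03],[0,-0.7,-0.03],[0,-0.5,-0.02],[0,-0.3,0],[0,-0.18,0],[0,0,0],[0,0,0],[0,0,0]],"twist":[[0,0,0],[0,0,0],[0,0,0],[0,0,0],[0,0,0],[0,0,0],[0,0,0],[0,0,0],[0,0,0],[0,0,0],[0,0,0],[0,0,0],[0,0,0],[0,0,0],[0,0,0]],"gripper":[5,5,5,5,5,5,5,5,5,5,5,5,5,5,5]}'; python3 - <<'E'
from h import *
go((.5345,-.2222,.112),57)
E
```

```text
clock: 24.07
tool_pos: [0.534, -0.2215, 0.1982]
orientation: [1.562, 1.568, 0.985]
force: [1.2, 0.3, -7.4]
grip_width: 0.0139
t 24.1 tcp [ 0.534  -0.2215  0.1982] jaw 56.9 F [ 1.2  0.3 -7.4] w 13.9 | twist [-0.01  0.   -0.02] shift [ 2.87 -0.01  0.03] n 2.9
```

```bash
python3 -m creep '{"offset":[[0.4,0,0],[0.7,0,0],[0.7,0,0],[0.5,0,0],[0.3,0,0],[0.2,0,0],[0.2,0,0],[0.2,0,0],[0.1,0,0],[0.1,0,0],[0,0,0],[0,0,0],[0,0,0]],"twist":[[0,0,0],[0,0,0],[0,0,0],[0,0,0],[0,0,0],[0,0,0],[0,0,0],[0,0,0],[0,0,0],[0,0,0],[0,0,0],[0,0,0],[0,0,0]],"gripper":[5,5,5,5,5,5,5,5,5,5,5,5,5]}'; python3 - <<'E'
from h import *
go((.5345,-.2222,.088),57)
s=arm.camera("top");cv2.imwrite("pics/t6.png",cv2.resize(s[150:290,300:470],None,fx=4,fy=4,interpolation=cv2.INTER_CUBIC))
E
```

```text
clock: 25.15
tool_pos: [0.5339, -0.222, 0.0968]
orientation: [1.237, 1.568, 0.659]
force: [0.4, 0.1, -7.7]
grip_width: 0.0135
t 25.1 tcp [ 0.5339 -0.222   0.0968] jaw 56.9 F [ 0.4  0.1 -7.7] w 13.5 | twist [-0.02  0.01 -0.02] shift [0.29 0.01 0.02] n 0.3
```

```bash
python3 -m creep '{"offset":[[0.1,0,0],[0.1,0,0],[0.06,0,0],[0,0,0],[0,0,0]],"twist":[[0,0,0],[0,0,0],[0,0,0],[0,0,0],[0,0,0]],"gripper":[5,5,5,5,5]}'
```

```text
clock: 25.62
tool_pos: [0.5335, -0.2219, 0.0883]
orientation: [1.81, 1.569, 1.232]
force: [1.1, -0.5, -7.0]
grip_width: 0.0139
```

```bash
python3 -m creep '{"offset":[[0.05,0,0],[0.03,0,0],[0,0,0],[0,0,0]],"twist":[[0,0,0],[0,0,0],[0,0,0],[0,0,0]],"gripper":[5,5,5,5]}'
```

```text
clock: 25.95
tool_pos: [0.5338, -0.2222, 0.0866]
orientation: [1.235, 1.569, 0.658]
force: [-0.9, -1.3, -3.7]
grip_width: 0.0138
```

Nearly seated; release and rise, then go to the small bob.

```bash
python3 -m creep '{"offset":[[0,0,0],[0,0,0],[0,0,0],[0,0,0],[-0.2,0,0],[-0.5,0,0],[-0.9,0,0],[-0.9,0,0],[-0.9,0,0],[0,0,0],[0,0,0]],"twist":[[0,0,0],[0,0,0],[0,0,0],[0,0,0],[0,0,0],[0,0,0],[0,0,0],[0,0,0],[0,0,0],[0,0,0],[0,0,0]],"gripper":[30,30,30,30,30,30,30,30,30,30,30]}'; python3 - <<'E'
from h import *
go((.6548,.077,.19),57)
E
```

```text
clock: 26.87
tool_pos: [0.5346, -0.2222, 0.1908]
orientation: [0.748, 1.564, 0.171]
force: [-0.2, 0.8, -0.6]
grip_width: 0.0297
t 26.9 tcp [ 0.5346 -0.2222  0.1908] jaw 56.9 F [-0.2  0.8 -0.6] w 29.7 | twist [-0.02  0.05 -0.04] shift [ 0.03 10.55 -2.07] n 10.5
```

```bash
python3 -m creep '{"offset":[[0,0.4,-0.08],[0,0.7,-0.14],[0,0.8,-0.16],[0,0.8,-0.16],[0,0.8,-0.16],[0,0.8,-0.16],[0,0.8,-0.16],[0,0.8,-0.16],[0,0.8,-0.16],[0,0.8,-0.16],[0,0.8,-0.16],[0,0.8,-0.16],[0,0.8,-0.16],[0,0.4,-0.07],[0,0.25,-0.02],[0,0,0],[0,0,0]],"twist":[[0,0,0],[0,0,0],[0,0,0],[0,0,0],[0,0,0],[0,0,0],[0,0,0],[0,0,0],[0,0,0],[0,0,0],[0,0,0],[0,0,0],[0,0,0],[0,0,0],[0,0,0],[0,0,0],[0,0,0]],"gripper":[36,36,36,36,36,36,36,36,36,36,36,36,36,36,36,36,36]}';  python3 - <<'E'
from h import *
go((.6548,.077,.065),57)
t=arm.camera("top");s=arm.camera("scene")
print("brass top",blobs("top",t,(18,140,50),(35,255,255)))
print("brass",blobs("scene",s,(18,140,50),(35,255,255)))
C=cv2.resize(t[150:290,330:470],None,fx=4,fy=4,interpolation=cv2.INTER_CUBIC)
cv2.imwrite("pics/z5.png",cv2.convertScaleAbs(C,alpha=1.5)); cv2.imwrite("pics/t7.png",t)
E
```

```text
clock: 28.28
tool_pos: [0.6538, 0.0767, 0.1881]
orientation: [2.55, 1.569, 1.972]
force: [-0.9, -0.2, 0.3]
grip_width: 0.0355
t 28.3 tcp [0.6538 0.0767 0.1881] jaw 56.9 F [-0.9 -0.2  0.3] w 35.5 | twist [-0.02 -0.01 -0.01] shift [4.1  0.03 0.02] n 4.1
brass top [((np.float64(462.5), np.float64(82.7)), [451, 69, 29, 34, 413]), ((np.float64(523.0), np.float64(90.6)), [511, 83, 25, 17, 147]), ((np.float64(274.2), np.float64(109.2)), [186, 97, 177, 26, 2026]), ((np.float64(412.8), np.float64(202.0)), [396, 190, 35, 24, 103]), ((np.float64(252.3), np.float64(199.1)), [247, 197, 11, 5, 44]), ((np.float64(367.6), np.float64(236.7)), [356, 225, 24, 24, 452]), ((np.float64(364.9), np.float64(267.7)), [354, 258, 26, 19, 193])]
brass [((np.float64(464.1), np.float64(20.6)), [459, 15, 12, 13, 111]), ((np.float64(315.1), np.float64(211.6)), [306, 200, 19, 24, 255]), ((np.float64(182.5), np.float64(231.4)), [168, 222, 30, 18, 348]), ((np.float64(161.2), np.float64(268.4)), [137, 264, 50, 11, 184]), ((np.float64(342.0), np.float64(327.1)), [294, 266, 105, 110, 1712])]
```

View pics/z5.png

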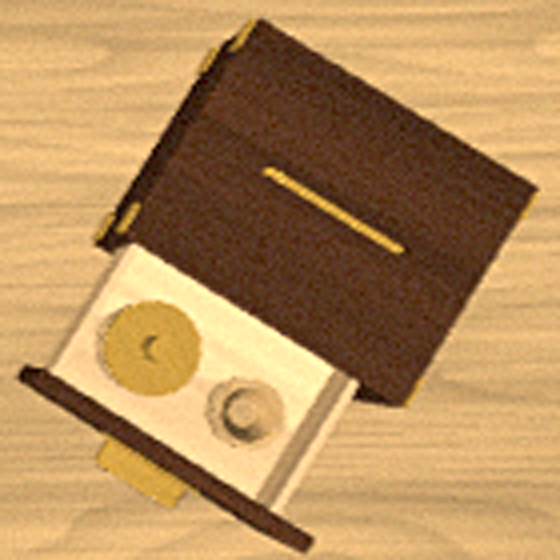

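```bash
python3 -m creep '{"offset":[[0.4,0.02,0.02],[0.7,0,0],[0.8,0,0],[0.8,0,0],[0.6,0,0],[0.4,0,0],[0.3,0,0],[0.1,0,0],[0,0,0],[0,0,0],[0,0,0]],"twist":[[0,0,0],[0,0,0],[0,0,0],[0,0,0],[0,0,0],[0,0,0],[0,0,0],[0,0,0],[0,0,0],[0,0,0],[0,0,0]],"gripper":[36,36,36,36,36,36,36,36,36,36,36]}'; python3 - <<'E'
from h import *
go((.6548,.077,.0495),57)
E
```

```text
clock: 29.3
tool_pos: [0.6562, 0.0776, 0.0672]
orientation: [1.203, 1.566, 0.625]
force: [-0.3, -0.3, 0.1]
grip_width: 0.036
t 29.3 tcp [0.6562 0.0776 0.0672] jaw 56.9 F [-0.3 -0.3  0.1] w 36.0 | twist [-0.02  0.01 -0.04] shift [ 0.59 -0.04 -0.03] n 0.6
```

```bash
python3 -m creep '{"offset":[[0.2,-0.02,-0.02],[0.2,0,0],[0.13,0,0],[0.06,0,0],[0,0,0],[0,0,0],[0,0,0],[0,0,0],[0,0,0],[0,0,0],[0,0,0]],"twist":[[0,0,0],[0,0,0],[0,0,0],[0,0,0],[0,0,0],[0,0,0],[0,0,0],[0,0,0],[0,0,0],[0,0,0],[0,0,0]],"gripper":[36,36,36,36,36,36,5,5,5,5,5]}'; python3 -m creep '{"offset":[[-0.1,0,0],[-0.4,0,0],[-0.7,0,0],[-0.8,0,0],[-0.8,0,0],[-0.8,0,0],[-0.8,0,0],[-0.5,0,0],[-0.2,0,0],[0,0,0]],"twist":[[0,0,0],[0,0,0],[0,0,0],[0,0,0],[0,0,0],[0,0,0],[0,0,0],[0,0,0],[0,0,0],[0,0,0]],"gripper":[5,5,5,5,5,5,5,5,5,5]}'; python3 - <<'E'
from h import *
go((.4897,-.2906,.2),57)
E
```

```text
clock: 30.22
tool_pos: [0.6548, 0.0772, 0.0485]
orientation: [1.42, 1.568, 0.842]
force: [0.8, -0.7, 2.0]
grip_width: 0.0139
clock: 31.05
tool_pos: [0.6547, 0.0772, 0.203]
orientation: [1.266, 1.566, 0.688]
force: [0.5, 0.2, -3.6]
grip_width: 0.0139
t 31.1 tcp [0.6547 0.0772 0.203 ] jaw 56.9 F [ 0.5  0.2 -3.6] w 13.9 | twist [-0.02  0.01 -0.04] shift [  0.1  -13.28   2.06] n 13.3
```

```bash
python3 -m creep '{"offset":[[0,-0.4,0.06],[0,-0.7,0.11],[0,-0.8,0.124],[0,-0.8,0.124],[0,-0.8,0.124],[0,-0.8,0.124],[0,-0.8,0.124],[0,-0.8,0.124],[0,-0.8,0.124],[0,-0.8,0.124],[0,-0.8,0.124],[0,-0.8,0.124],[0,-0.8,0.124],[0,-0.8,0.124],[0,-0.8,0.124],[0,-0.8,0.124],[0,-0.5,0.08],[0,-0.3,0.05],[0,-0.18,0.02],[0,0,0]],"twist":[[0,0,0],[0,0,0],[0,0,0],[0,0,0],[0,0,0],[0,0,0],[0,0,0],[0,0,0],[0,0,0],[0,0,0],[0,0,0],[0,0,0],[0,0,0],[0,0,0],[0,0,0],[0,0,0],[0,0,0],[0,0,0],[0,0,0],[0,0,0]],"gripper":[5,5,5,5,5,5,5,5,5,5,5,5,5,5,5,5,5,5,5,5]}';python3 -m creep '{"offset":[[0,0,0],[0,0,0]],"twist":[[0,0,0],[0,0,0]],"gripper":[5,5]}'; python3 - <<'E'
from h import *
go((.4897,-.2906,.093),57)
E
```

```text
clock: 32.72
tool_pos: [0.4872, -0.2909, 0.1992]
orientation: [2.543, 1.568, 1.964]
force: [-0.4, 0.9, -3.0]
grip_width: 0.0141
clock: 32.88
tool_pos: [0.4885, -0.2897, 0.2]
orientation: [1.879, 1.568, 1.302]
force: [0.1, -0.4, -2.8]
grip_width: 0.014
t 32.9 tcp [ 0.4885 -0.2897  0.2   ] jaw 56.9 F [ 0.1 -0.4 -2.8] w 14.0 | twist [-0.01 -0.01 -0.02] shift [ 3.57 -0.    0.05] n 3.6
```

```bash
python3 -m creep '{"offset":[[0.4,0,0.03],[0.7,0,0.02],[0.7,0,0],[0.7,0,0],[0.5,0,0],[0.3,0,0],[0.2,0,0],[0.2,0,0],[0.1,0,0],[0,0,0],[0,0,0],[0,0,0]],"twist":[[0,0,0],[0,0,0],[0,0,0],[0,0,0],[0,0,0],[0,0,0],[0,0,0],[0,0,0],[0,0,0],[0,0,0],[0,0,0],[0,0,0]],"gripper":[5,5,5,5,5,5,5,5,5,5,5,5]}'; python3 - <<'E'
from h import *
go((.4897,-.2906,.0745),57)
E
```

```text
clock: 33.88
tool_pos: [0.4902, -0.2913, 0.0871]
orientation: [1.04, 1.568, 0.462]
force: [-0.3, -1.0, -3.3]
grip_width: 0.0139
t 33.9 tcp [ 0.4902 -0.2913  0.0871] jaw 56.9 F [-0.3 -1.  -3.3] w 13.9 | twist [-0.02  0.01 -0.02] shift [ 0.42  0.01 -0.03] n 0.4
```

```bash
python3 -m creep '{"offset":[[0.13,0,0],[0.13,0,0],[0.1,0,0],[0.06,0,0],[0,0,0],[0,0,0],[0,0,0]],"twist":[[0,0,0],[0,0,0],[0,0,0],[0,0,0],[0,0,0],[0,0,0],[0,0,0]],"gripper":[5,5,5,5,5,5,5]}'
```

```text
clock: 34.47
tool_pos: [0.4898, -0.2913, 0.0737]
orientation: [1.492, 1.569, 0.914]
force: [0.1, -0.8, -2.6]
grip_width: 0.014
```

```bash
python3 -m creep '{"offset":[[0,0,0],[0,0,0],[0,0,0],[0,0,0],[-0.2,0,0],[-0.5,0,0],[-0.9,0,0],[-0.9,0,0],[-0.9,0,0],[-0.5,0,0],[0,0,0],[0,0,0]],"twist":[[0,0,0],[0,0,0],[0,0,0],[0,0,0],[0,0,0],[0,0,0],[0,0,0],[0,0,0],[0,0,0],[0,0,0],[0,0,0],[0,0,0]],"gripper":[28,28,28,28,28,28,28,28,28,28,28,0]}'; python3 - <<'E'
from h import *
go((.4095,-.19,.19),57)
E
```

```text
clock: 35.47
tool_pos: [0.49, -0.2912, 0.1921]
orientation: [0.92, 1.567, 0.342]
force: [-0.6, -0.3, -0.9]
grip_width: 0.0171
t 35.5 tcp [ 0.49   -0.2912  0.1921] jaw 56.9 F [-0.6 -0.3 -0.9] w 17.1 | twist [-0.02  0.02 -0.03] shift [ 0.07  1.37 -4.09] n 4.1
```

```bash
python3 -m creep '{"offset":[[0,0.15,-0.5],[0,0.25,-0.75],[0,0.25,-0.75],[0,0.25,-0.75],[0,0.25,-0.75],[0,0.22,-0.59],[0,0,0],[0,0,0],[0,0,0]],"twist":[[0,0,0],[0,0,0],[0,0,0],[0,0,0],[0,0,0],[0,0,0],[0,0,0],[0,0,0],[0,0,0]],"gripper":[0,0,0,0,0,0,0,0,0]}'; python3 - <<'E'
from h import *
go((.4095,-.19,.085),57)
t=arm.camera("top"); s=arm.camera("scene")
print("brass top",blobs("top",t,(18,140,50),(35,255,255)))
C=cv2.resize(t[190:290,330:430],None,fx=4,fy=4,interpolation=cv2.INTER_CUBIC)
D=cv2.resize(s[180:280,100:200],None,fx=4,fy=4,interpolation=cv2.INTER_CUBIC)
cv2.imwrite("pics/z6.png",cv2.convertScaleAbs(np.hstack([C,D]),alpha=1.5)); cv2.imwrite("pics/t8.png",t)
E
```

```text
clock: 36.22
tool_pos: [0.4095, -0.1899, 0.1904]
orientation: [1.938, 1.569, 1.36]
force: [0.0, -0.1, -0.5]
grip_width: -0.0004
t 36.2 tcp [ 0.4095 -0.1899  0.1904] jaw 56.9 F [ 0.  -0.1 -0.5] w -0.4 | twist [-0.02 -0.01 -0.02] shift [ 3.51 -0.    0.  ] n 3.5
brass top [((np.float64(462.5), np.float64(82.6)), [451, 69, 29, 34, 408]), ((np.float64(523.0), np.float64(90.7)), [511, 83, 24, 17, 152]), ((np.float64(274.3), np.float64(109.2)), [186, 97, 177, 26, 2033]), ((np.float64(412.8), np.float64(201.9)), [396, 191, 35, 22, 106]), ((np.float64(367.7), np.float64(236.4)), [356, 225, 25, 24, 456]), ((np.float64(394.0), np.float64(253.1)), [385, 244, 19, 19, 270]), ((np.float64(365.2), np.float64(267.4)), [354, 258, 26, 19, 191])]
```

View pics/z6.png

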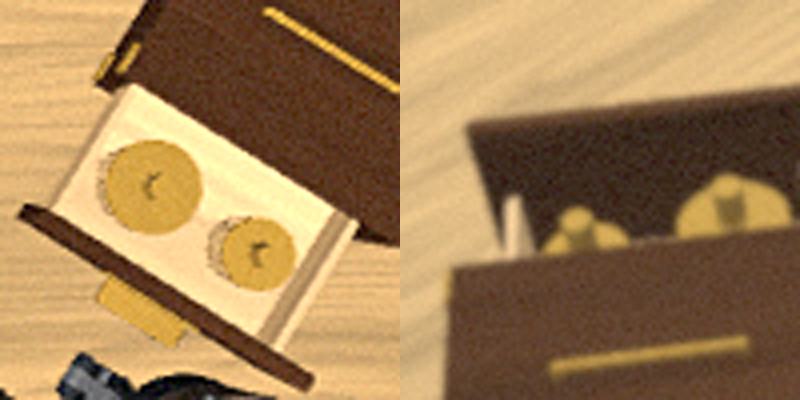

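```bash
python3 -m creep '{"offset":[[0.4,0,0],[0.7,0,0],[0.8,0,0],[0.8,0,0],[0.5,0,0],[0.3,0,0],[0,0,0.3],[0,0,0.3],[0,0,0.3],[0,0,0.2],[0,0,0.1],[0,0,0.1],[0,0,0.1],[0,0,0.1],[0,0,0.1]],"twist":[[0,0,0],[0,0,0],[0,0,0],[0,0,0],[0,0,0],[0,0,0],[0,0,0],[0,0,0],[0,0,0],[0,0,0],[0,0,0],[0,0,0],[0,0,0],[0,0,0],[0,0,0]],"gripper":[0,0,0,0,0,0,0,0,0,0,0,0,0,0,0]}'; python3 - <<'E'
from h import *
go((.529,-.269,.085),57)
print(plane("top",(367.7,236.4),.076),tri((367.7,236.4),(182.5,231.4)),plane("top",(394.,253.1),.065))
E
```

```text
clock: 37.57
tool_pos: [0.4497, -0.2159, 0.0859]
orientation: [1.62, 1.569, 1.042]
force: [0.3, -0.3, -0.5]
grip_width: 0.0001
t 37.6 tcp [ 0.4497 -0.2159  0.0859] jaw 56.9 F [ 0.3 -0.3 -0.5] w 0.1 | twist [-0.02 -0.   -0.02] shift [ 0.03 -0.04  3.18] n 3.2
[ 0.53390777 -0.22303458  0.076     ] (array([ 0.53377029, -0.22096464,  0.08973447]), np.float64(0.001158451494870781)) [ 0.4896142  -0.29192361  0.065     ]
```

```bash
python3 -m creep '{"offset":[[0,0,0.08],[0,0,0.1],[0,0,0.15],[0,0,0.2],[0,0,0.2],[0,0,0.2],[0,0,0.2],[0,0,0.2],[0,0,0.2],[0,0,0.2],[0,0,0.2],[0,0,0.2],[0,0,0.2],[0,0,0.15],[0,0,0.1],[0,0,0.1],[0,0,0.1],[0,0,0],[0,0,0]],"twist":[[0,0,0],[0,0,0],[0,0,0],[0,0,0],[0,0,0],[0,0,0],[0,0,0],[0,0,0],[0,0,0],[0,0,0],[0,0,0],[0,0,0],[0,0,0],[0,0,0],[0,0,0],[0,0,0],[0,0,0],[0,0,0],[0,0,0]],"gripper":[0,0,0,0,0,0,0,0,0,0,0,0,0,0,0,0,0,0,0]}'; python3 - <<'E'
from h import *
go((.529,-.269,.085),57)
E
```

```text
clock: 39.15
tool_pos: [0.5197, -0.2615, 0.0858]
orientation: [1.416, 1.569, 0.838]
force: [-1.0, -1.2, 0.3]
grip_width: 0.0
t 39.1 tcp [ 0.5197 -0.2615  0.0858] jaw 56.9 F [-1.  -1.2  0.3] w 0.0 | twist [-0.02  0.   -0.02] shift [ 0.03 -0.04  0.4 ] n 0.4
```

```bash
python3 -m creep '{"offset":[[0,0,0.08],[0,0,0.08],[0,0,0.08],[0,0,0.08],[0,0,0]],"twist":[[0,0,0],[0,0,0],[0,0,0],[0,0,0],[0,0,0]],"gripper":[0,0,0,0,0]}'; python3 - <<'E'
from h import *
go((.529,-.269,.085),57)
E
```

```text
clock: 39.57
tool_pos: [0.5263, -0.2661, 0.0855]
orientation: [2.747, 1.567, 2.169]
force: [-3.4, 1.3, 0.7]
grip_width: 0.0003
t 39.6 tcp [ 0.5263 -0.2661  0.0855] jaw 56.9 F [-3.4  1.3  0.7] w 0.3 | twist [-0.02 -0.03 -0.01] shift [ 0.02 -0.03  0.13] n 0.1
```

In the catch (3.6 N). Continue.

```bash
python3 -m creep '{"offset":[[0,0,0.08],[0,0,0.08],[0,0,0.08],[0,0,0.06],[0,0,0]],"twist":[[0,0,0],[0,0,0],[0,0,0],[0,0,0],[0,0,0]],"gripper":[0,0,0,0,0]}'; python3 - <<'E'
from h import *
go((.529,-.269,.085),57)
E
```

```text
clock: 39.98
tool_pos: [0.5312, -0.2695, 0.0855]
orientation: [3.077, 1.561, 2.498]
force: [-9.4, 10.4, 8.9]
grip_width: -0.0002
t 40.0 tcp [ 0.5312 -0.2695  0.0855] jaw 56.8 F [-9.4 10.4  8.9] w -0.2 | twist [-0.03 -0.1  -0.01] shift [ 0.02 -0.03 -0.07] n 0.1
```

```bash
python3 -m creep '{"offset":[[0,0,-0.2],[0,0,-0.5],[0,0,-0.7],[-0.5,0,-0.5],[-0.8,0,-0.3],[-0.9,0,0],[-0.9,0,0],[-0.9,0,0],[-0.9,0,0],[-0.7,0,0],[0,0,0],[0,0,0]],"twist":[[0,0,0],[0,0,0],[0,0,0],[0,0,0],[0,0,0],[0,0,0],[0,0,0],[0,0,0],[0,0,0],[0,0,0],[0,0,0],[0,0,0]],"gripper":[0,0,0,0,0,0,0,0,0,0,0,0]}'; python3 - <<'E'
from h import *
print(arm.read_state()["joint_pos"].round(2))
go((.676,.384,.27),119.3)
t=arm.camera("top"); cv2.imwrite("pics/t9.png",t)
C=cv2.resize(t[150:290,330:470],None,fx=4.2,fy=4.2,interpolation=cv2.INTER_CUBIC)
cv2.imwrite("pics/z7.png",cv2.convertScaleAbs(C,alpha=1.5))
E
```

```text
clock: 40.98
tool_pos: [0.4809, -0.2362, 0.2553]
orientation: [0.69, 1.564, 0.112]
force: [0.4, -0.1, -0.9]
grip_width: 0.0002
[-0.15  0.21 -0.17 -0.   -1.18 -1.99]
t 41.0 tcp [ 0.4809 -0.2362  0.2553] jaw 56.9 F [ 0.4 -0.1 -0.9] w 0.2 | twist [-1.04e+01  6.00e-02 -1.00e-02] shift [-0.49 14.85 15.79] n 15.8
```

View pics/z7.png

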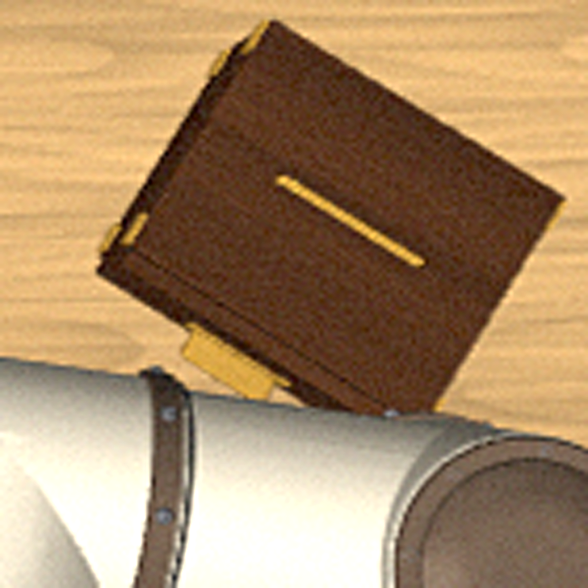

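```bash
python3 -m creep '{"offset":[[-0.2,0,0],[-0.3,0,0],[0,0,0],[0,0,0],[0,0,0],[0,0,0],[0,0,0],[0,0,0],[0,0,0],[0,0,0],[0,0,0],[0,0,0]],"twist":[[-0.7,0,0],[-1,0,0],[-1,0,0],[-1,0,0],[-1,0,0],[-1,0,0],[-1,0,0],[-1,0,0],[-1,0,0],[-1,0,0],[-0.7,0,0],[0,0,0]],"gripper":[0,0,0,0,0,0,0,0,0,0,0,0]}'; python3 -m creep '{"offset":[[0,0.4,0.43],[0,0.7,0.74],[0,0.78,0.83],[0,0.78,0.83],[0,0.78,0.83],[0,0.78,0.83],[0,0.78,0.83],[0,0.78,0.83],[0,0.78,0.83],[0,0.78,0.83],[0,0.78,0.83],[0,0.78,0.83],[0,0.78,0.83],[0,0.78,0.83],[0,0.78,0.83],[0,0.78,0.83],[0,0.78,0.83],[0,0.78,0.83],[0,0.7,0.74],[0,0.4,0.43]],"twist":[[0,0,0],[0,0,0],[0,0,0],[0,0,0],[0,0,0],[0,0,0],[0,0,0],[0,0,0],[0,0,0],[0,0,0],[0,0,0],[0,0,0],[0,0,0],[0,0,0],[0,0,0],[0,0,0],[0,0,0],[0,0,0],[0,0,0],[0,0,0]],"gripper":[0,0,0,0,0,0,0,0,0,0,0,0,0,0,0,0,0,0,0,0]}'; python3 -m creep '{"offset":[[0,0,0],[0,0,0]],"twist":[[0,0,0],[0,0,0]],"gripper":[0,0]}'; python3 - <<'E'
from h import *
go((.676,.384,.18),119.3)
t=arm.camera("top"); s=arm.camera("scene")
C=cv2.resize(t[130:300,60:260],(400,340)); D=cv2.resize(s[50:220,260:460],(400,340))
cv2.imwrite("pics/z8.png",cv2.convertScaleAbs(np.hstack([C,D]),alpha=1.4))
E
```

```text
clock: 42.03
tool_pos: [0.4792, -0.2358, 0.2671]
orientation: [1.602, 1.568, 2.114]
force: [1.2, -0.0, 0.5]
grip_width: 0.0001
clock: 43.7
tool_pos: [0.673, 0.3807, 0.2669]
orientation: [2.227, 1.569, 2.738]
force: [0.1, 0.3, -0.4]
grip_width: -0.0002
clock: 43.87
tool_pos: [0.6726, 0.3783, 0.2671]
orientation: [2.832, 1.569, -2.94]
force: [0.5, 0.4, 0.0]
grip_width: 0.0001
t 43.9 tcp [0.6726 0.3783 0.2671] jaw 119.3 F [0.5 0.4 0. ] w 0.1 | twist [-0.01 -0.02 -0.01] shift [2.9  0.11 0.19] n 2.9
```

View pics/z8.png

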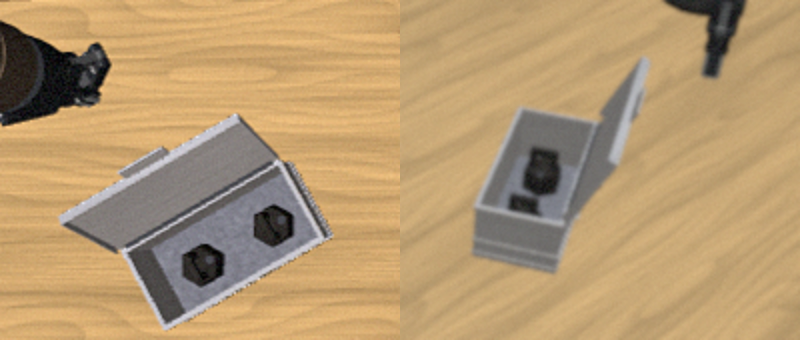

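```bash
python3 -m creep '{"offset":[[0.4,0.05,0],[0.6,0.06,0],[0.7,0,0],[0.6,0,0],[0.4,0,0],[0,0,-0.2],[0,0,-0.4],[0,0,-0.4],[0,0,-0.4],[0,0,-0.3],[0,0,-0.2],[0,0,-0.2],[0,0,-0.2],[0,0,-0.2]],"twist":[[0,0,0],[0,0,0],[0,0,0],[0,0,0],[0,0,0],[0,0,0],[0,0,0],[0,0,0],[0,0,0],[0,0,0],[0,0,0],[0,0,0],[0,0,0],[0,0,0]],"gripper":[0,0,0,0,0,0,0,0,0,0,0,0,0,0]}'; python3 - <<'E'
from h import *
go((.554,.316,.185),119.3)
E
```

```text
clock: 45.13
tool_pos: [0.6062, 0.3438, 0.19]
orientation: [0.285, 1.566, 0.796]
force: [1.0, 0.2, 1.2]
grip_width: -0.0003
t 45.1 tcp [0.6062 0.3438 0.19  ] jaw 119.3 F [1.  0.2 1.2] w -0.3 | twist [-0.    0.04 -0.01] shift [ 0.17  0.04 -1.97] n 2.0
```

```bash
python3 -m creep '{"offset":[[0,0,-0.2],[0,0,-0.2],[0,0,-0.2],[0,0,-0.2],[0,0,-0.2],[0,0,-0.2],[0,0,-0.2],[0,0,-0.2],[0,0,-0.2],[0,0,-0.2],[0,0,-0.15],[0,0,-0.1],[0,0,0]],"twist":[[0,0,0],[0,0,0],[0,0,0],[0,0,0],[0,0,0],[0,0,0],[0,0,0],[0,0,0],[0,0,0],[0,0,0],[0,0,0],[0,0,0],[0,0,0]],"gripper":[0,0,0,0,0,0,0,0,0,0,0,0,0]}'; python3 - <<'E'
from h import *
go((.554,.316,.185),119.3)
s=arm.camera("scene")
D=cv2.resize(s[50:220,260:460],(600,510))
cv2.imwrite("pics/z9.png",cv2.convertScaleAbs(D,alpha=1.4))
E
```

```text
clock: 46.22
tool_pos: [0.5464, 0.3105, 0.189]
orientation: [0.685, 1.569, 1.196]
force: [-0.2, 0.2, 0.4]
grip_width: -0.0003
t 46.2 tcp [0.5464 0.3105 0.189 ] jaw 119.3 F [-0.2  0.2  0.4] w -0.3 | twist [-0.    0.01 -0.01] shift [0.13 0.04 0.31] n 0.3
```

View pics/z9.png

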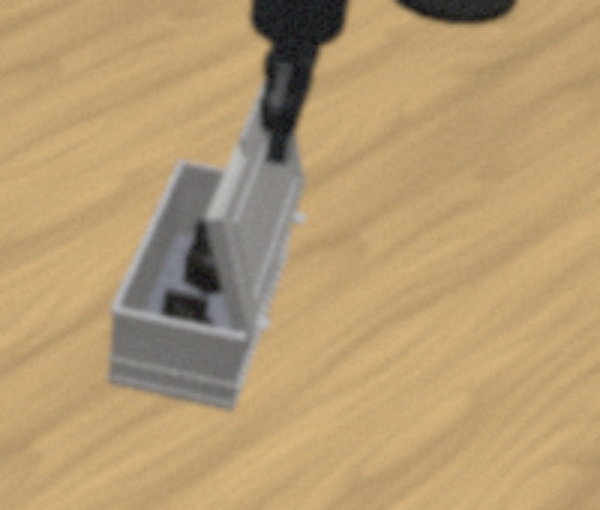

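The lid is past upright, falling forward ahead of the finger. I hold briefly, back off and up, then check.

```bash
python3 -m creep '{"offset":[[0,0,0.2],[0,0,0.5],[0,0,0.7],[-0.4,0,0.7],[-0.7,0,0.7],[-0.7,0,0.7],[-0.7,0,0.5],[-0.5,0,0.2],[0,0,0],[0,0,0],[0,0,0],[0,0,0],[0,0,0],[0,0,0],[0,0,0],[0,0,0],[0,0,0],[0,0,0],[0,0,0],[0,0,0]],"twist":[[0,0,0],[0,0,0],[0,0,0],[0,0,0],[0,0,0],[0,0,0],[0,0,0],[0,0,0],[0,0,0],[0,0,0],[0,0,0],[0,0,0],[0,0,0],[0,0,0],[0,0,0],[0,0,0],[0,0,0],[0,0,0],[0,0,0],[0,0,0]],"gripper":[0,0,0,0,0,0,0,0,0,0,0,0,0,0,0,0,0,0,0,0]}'; python3 - <<'E'
from h import *
s=arm.camera("scene");t=arm.camera("top")
cv2.imwrite("pics/z10.png",np.hstack([cv2.resize(s[60:360,80:460],(400,316)),cv2.resize(t[120:420,80:460],(400,316))]))
print("stopper/pulley unmoved diff:",cv2.absdiff(t[130:165,255:320],cv2.imread("pics/top0.png")[130:165,255:320]).mean())
E
```

```text
clock: 47.93
tool_pos: [0.6568, 0.3723, 0.2791]
orientation: [0.581, 1.569, 1.092]
force: [0.4, -0.1, 0.4]
grip_width: -0.0001
stopper/pulley unmoved diff: 3.6515750915750917
```

View pics/z10.png

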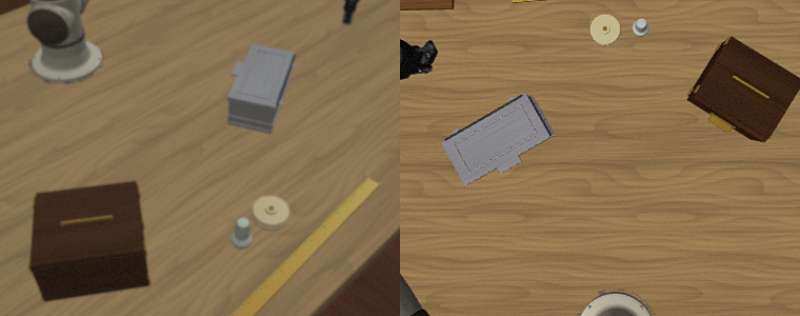

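```bash
python3 - <<'E'
from h import *
t=arm.camera("top")
b=[x for x in blobs("top",t,(18,140,50),(35,255,255)) if 340<x[0][0]<430 and x[0][1]>205]; print(b)
p=plane("top",b[0][0],.059); x=np.array([.839,-.545])
q=plane("top",(365.2,267.4),.059); print("travel",(p-q)[:2]@x)
cv2.imwrite("pics/z11.png",cv2.convertScaleAbs(cv2.resize(t[190:270,340:460],None,fx=6,fy=6,interpolation=cv2.INTER_CUBIC),alpha=1.8))
E
```

```text
[((np.float64(384.1), np.float64(236.4)), [373, 226, 26, 20, 207])]
travel 0.09526896175421082
```

View pics/z11.png

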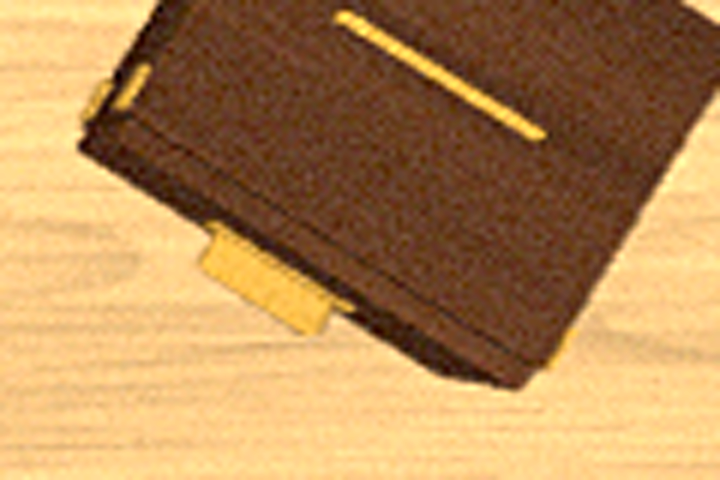

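The drawer front sits tight against the case with only a hairline seam. It travelled 95 mm, which matches the opening I estimated. Handing in.

```bash
python3 -c "
from station import arm
print(arm.sign_off())"
```

```text
the job is handed in; nothing more can be done
None
```

The job is done and handed in at about 48 s on the robot's clock. No verdict is reported on hand-in.

- **Weights:** Two hexagonal weights were present. Both stood upright on the bin floor in the last picture before the lid closed.
- **Bobs:** Each bob sits nose down in the cup of its own size. The pictures put each within about 1 mm of where it should lie when home. The height was only roughly checked: the large bob's two-view reading came out 14 mm above what I assumed, because one view was partly hidden. The height at which the grip met the seat was right for both.
- **Drawer:** I pushed it through the catch (about 4 N) to a hard stop of about 14 N sideways. It travelled 95 mm, matching the opening I estimated, and the seam is only a hairline.
- **Lid:** I pushed it from behind past upright and it fell shut by itself. Both cameras show it closed.
- **Pulley and stopper:** They show no visible movement. I never saw a weight knocked aside.

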